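Put the film box away under the dust hood

ROBOT

A 6-joint arm with a two-finger parallel gripper is mounted at the origin on a cart in front of the work surface, level with it; the furniture and walls round the work are solid. World frame = base frame: x ahead of the robot, y to its left, z up, the work surface at z = 0. Lengths are in m, angles in rad, forces in N, time in s.
With the tool pointing down it reaches from about 0.25 to 0.775 m from the base axis. Payload 4 kg.
Tool frame: the origin (TCP) lies midway between the tips of the shut fingers; the grasp point (between the pads) lies arm.grasp_offset behind it (arm.grasp_offset is the distance from the TCP to the grasp point, in m); z points along the fingers, y is the direction in which the jaws open and shut (so a half turn about z gives the same grasp; the last joint's range is limited). The gripper opens to 94 mm and grips with 3 to 60 N. Pads are 16 mm wide; open, the fingers measure 119 mm over their backs; the gripper's body (75 mm by 177 mm) begins 78 mm behind the grasp point.
Start: joints at [1.05, 0.087, 1.371, -0, 1.684, -0.103], TCP at [0.223, 0.503, 0.206] pointing down, gripper open.
Joint ranges: [-3.1, 3.1], [-0.76, 2.03], [0.27, 2.55], [-1.08, 4.22], [0.17, 2.65], [-2.57, 2.57]. Speed limits (rad/s): [2.79, 2.79, 3.14, 3.14, 3.14, 3.14].

INTERFACE

Orientations are given as a 3x3 rotation matrix whose columns are the frame's x, y, z axes.
In Python, from workcell import arm gives the robot as it stands.
- The arm moves only by the tool move_arm, never from a script. Its argument "moves" is a list of rows, each a list of 3 entries, a list of its own where there are three numbers: the closure, from -1 (fully open) to 1 (shut), then the shift along the world's x, y, z in mm, then the turn, a rotation vector about the world's x, y, z in degrees. A call has 1 to 20 rows; each row shifts and turns the commanded pose from where the row before left it; what a row does not reach is not made up. A row lasts 1/8 s, in which the tool goes at most 62.5 mm and 10.7 degrees, less where a joint would pass 70% of its speed; a pose out of reach is approached as far as the arm can. A call is refused whole if a number of a shift passes 62.5 or a number of a turn 10.7, either way. A call with a gripper value outside its range is refused whole. The fingers move at their own pace and stop on an object; "force" is the grip in N (left out, the last holds). Time passes only in rows, so rows that do not move let the fingers close. It gives the time, the measured TCP pose, the force and the opening at its end, in the units of the state.
- arm.get_state(): the state, without advancing time (a new reading comes with each control period).
- arm.read_camera(name): name is "scene" or "top" or "wrist"; returns a dict with "image" (420x560x3 uint8, red, green, blue), "fov_y" (degrees; the focal length in pixels is half the picture's height over the tangent of half this angle, whatever the lens; pixels are square), "cx", "cy" (the principal point, pixels), "D" ([k1, k2, p1, p2, k3] as OpenCV has them; the pictures are not rectified), "R" (3x3) and "t" (3): a world point X has camera coordinates R X + t; the wrist camera has in their place "tool_from_camera" (4x4, takes a point from camera to tool coordinates, whose origin is the TCP and whose axes are the flange's). Camera axes: x right, y down, z forward; pixel columns grow to the right and rows downward; lengths in m; the calibration is good to about 2 mm. A picture is of the moment at which its call begins: read the wrist's pose just before it. There is no depth.
- arm.sign_off(): hands the job in, once; it reports no verdict.
The state is a dict: "time": time; "joint_positions": joint angles; "dq": joint speeds; "effort": joint torques, N m; "tcp_pos": TCP position; "orientation": TCP orientation; "force": force on the tool from outside, world axes, zero at the start; "torque": the same for the moment, N m; "finger_gap": opening from 0.0 (shut) to 1.0 (fully open).
Only numpy, scipy, OpenCV 4.12 (cv2) and the standard library are available. Lean on these libraries where they do the work, as an engineer would, in place of code of your own. Each camera call takes 0.05 s, during which the arm holds its last target. There are 200 camera calls.

TASK

Push the flat clear film box along the worktop, against the hanging flap and through the mouth of the low dust hood, until the whole box is inside, far enough for the flap to drop behind it; then draw the fingers back out so that the flap swings shut behind it. Only push the box with the fingers: do not lift or tip it, and leave the other things where they stand.

Things in the scene. Friction and masses are not known exactly. Their poses are not given: they have to be found in the camera images.
- mouth (a point): Centre of the dust hood's mouth, on the worktop, in the plane of the shut flap. Its x axis points level straight into the hood, y level along the mouth, z up. Fixed guide wings 34 mm high flare from both sides of the mouth at about 34 degrees, to 38 mm in front of it and 109 mm either side of its centre line.
- hood: Low aluminium dust hood with clear roof, fixed to the worktop, same origin and axes as the mouth. 190 mm deep inside from the mouth, 166 mm wide inside (174 outside), 93 mm high in all; no floor, the worktop runs on inside. Foot flanges 16 mm wide, 3 mm thick along its sides. A machine 0.35 m high stands to the left of it.
- flap (a joint): Grey flap filling the mouth, 158 mm wide, 3 to 5 mm thick, 60 g, hung from a rod. rad: 0 hanging shut, grows as it swings inward, to 1.2; never outward. Falls shut by its own weight when nothing is under it. Rod and roof stay over the mouth, so fingers pointing straight down cannot pass it: tilted 30 to 45 degrees, tips leading, they reach in under the rod.
- flap_edge (a point): Middle of the flap's lower edge, 18 mm above the worktop when shut. The flap hangs from a level steel rod of 6 mm diameter, axis 88 mm above the worktop, straight over the mouth's plane (85 mm clear below it). Lying on the film box the flap reaches 35 mm in from the mouth: it drops shut once the box's near side is further in than that.
- film_box: Clear flat film box, closed, 27 mm high, 0.14 kg give or take; loose on the worktop in front of the mouth. Origin at the centre of its underside, z up. Its body reaches 60 mm from the origin along its own x and its own y, either way (a thin lip stands out to 67 mm on its -x side). It starts with its +y side roughly towards the mouth, turned by up to 0.3 rad and up to 35 mm off the mouth's centre line.
- loupe: Black standing loupe, 40 mm across, 40 mm high, loose, bystander. Origin at the centre of its underside.
- weight_0: Brass knob weight, 36 mm across, 46 mm high, loose, bystander. Origin at the centre of its underside.
- dropper_1: Small brown dropper bottle with black cap, 30 mm across, 92 mm high, loose, bystander. Origin at the centre of its underside.
Things that resemble listed ones, but are neither listed nor needed, are in the scene too. There is more than one size of the film_box; the job needs the larger.

How it is judged:
By the outcome, as a careful person would: the job done as asked, in the order asked, and still so for the second after the job is handed in, with the robot touching nothing.
It also fails if it takes over 56 s, if anything falls off the work surface, if the arm or the gripper's body presses on something with over 40 N, if the wrist force passes 120 N, or if a joint passes its speed limit or range.

## Working session

There is one attempt and no reset: what is moved stays moved. The work goes in short steps, Python scripts to look and compute and a tool call to move; the robot and the scene stay as the last step left them, time stands still between calls to the robot, and variables do not carry over. Pictures are saved under pics/ and viewed, about 8 in all and at most 12, crops included, and the job is handed in when it is done.

Besides the shell and the picture viewer there is one more tool, called after ">>>" by a JSON object that holds its "op" and its "data". move_arm: Moves the arm, as the interface text tells. Its arguments: {"type":"object","properties":{"moves":{"type":"array","items":{"type":"array"}},"force":{"type":"number"}},"required":["moves"]}

```bash
mkdir -p pics; cat > h.py <<'E'
import numpy as np, cv2, pickle
from workcell import arm
def K(c):
    f=210/np.tan(np.radians(c["fov_y"])/2)
    return np.array([[f,0,c["cx"]],[0,f,c["cy"]],[0,0,1.]])
def RT(c,s=None):
    if "R" in c: return np.array(c["R"]),np.array(c["t"])
    T=np.eye(4);T[:3,:3]=s["orientation"];T[:3,3]=s["tcp_pos"]
    M=np.linalg.inv(T@np.array(c["tool_from_camera"]));return M[:3,:3],M[:3,3]
def onplane(c,uv,z,s=None):
    R,t=RT(c,s);p=cv2.undistortPoints(np.array(uv,float).reshape(-1,1,2),K(c),np.array(c["D"],float)).reshape(-1,2)
    d=np.c_[p,np.ones(len(p))]@R;o=-R.T@t
    return o+d*((z-o[2])/d[:,2])[:,None]
def proj(c,X,s=None):
    R,t=RT(c,s);return cv2.projectPoints(np.array(X,float).reshape(-1,1,3),cv2.Rodrigues(R)[0],t,K(c),np.array(c["D"],float))[0].reshape(-1,2)
def grab(n,tag):
    s=arm.get_state();c=arm.read_camera(n);c["s"]=s
    pickle.dump(c,open(f"{tag}.pkl","wb"));cv2.imwrite(f"pics/{tag}.png",c["image"][:,:,::-1]);return c,s
def load(tag): return pickle.load(open(f"{tag}.pkl","rb"))
E
python3 - <<'E'
from h import *
for n in("top","scene"):
    c,s=grab(n,n+"0");R,t=RT(c);print(n,-R.T@t,c["fov_y"],R[2])
print(s["time"],arm.grasp_offset)
E
```

```text
top [ 0.41799583 -0.04491972  0.94440838] 44.586019404366596 [ 0.21913427 -0.00663079 -0.97567218]
scene [ 0.31592304 -0.68952695  0.56990014] 54.01670202163423 [ 0.34585936  0.75329123 -0.5594047 ]
0.05 0.0188
```

View pics/top0.png

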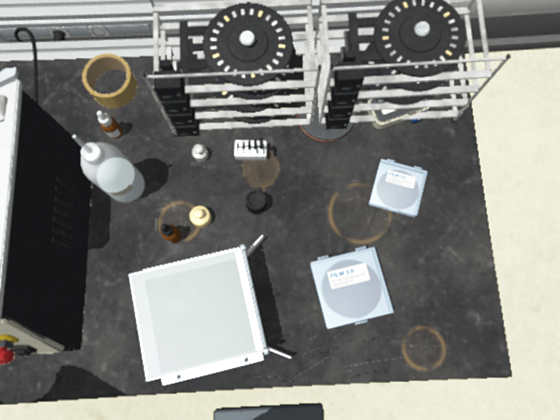

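View pics/scene0.png

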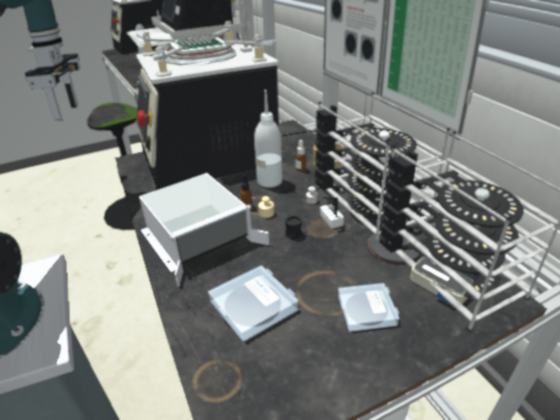

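The top view shows the hood at about (200,312) with its mouth facing image-right (-y). The large box is at (352,287), the small one at (398,187), the loupe at (256,201), the brass weight at (200,215) and the dropper at (172,233). I'll zoom in for precise corners.

```bash
python3 - <<'E'
from h import *
c=load("top0")
im=cv2.resize(c["image"][225:395,225:405,::-1],None,fx=3.5,fy=3.5,interpolation=cv2.INTER_CUBIC)
for i in range(0,180,20): cv2.putText(im,str(225+i),(int(i*3.5),10),0,.35,(0,255,255));cv2.line(im,(int(i*3.5),12),(int(i*3.5),18),(0,255,255))
for i in range(0,170,20): cv2.putText(im,str(225+i),(0,int(i*3.5)+4),0,.35,(0,255,255))
cv2.imwrite("pics/crop.png",im)
# box contour
hsv=cv2.cvtColor(c["image"],cv2.COLOR_RGB2HSV)
m=(hsv[...,2]>110).astype(np.uint8);m[:, :300]=0;m[:235]=0;m[340:]=0;m[:,410:]=0
m=cv2.morphologyEx(m,cv2.MORPH_CLOSE,np.ones((5,5)));m=cv2.morphologyEx(m,cv2.MORPH_OPEN,np.ones((21,21)))
k=max(cv2.findContours(m,0,1)[0],key=cv2.contourArea);b=cv2.boxPoints(cv2.minAreaRect(k));print(b,cv2.contourArea(k))
P=onplane(c,b,.027);print(P,P.mean(0));print(np.linalg.norm(np.diff(P,axis=0),axis=1))
E
```

```text
[[307.8188  259.15808]
 [374.7635  241.80206]
 [393.74805 315.02826]
 [326.80334 332.38428]] 4606.5
[[ 0.53380592 -0.10494497  0.027     ]
 [ 0.55909862 -0.22757961  0.027     ]
 [ 0.42879584 -0.24798634  0.027     ]
 [ 0.40500028 -0.12937183  0.027     ]] [ 0.48167516 -0.17747069  0.027     ]
[0.12521572 0.13189105 0.12097782]
```

View pics/crop.png

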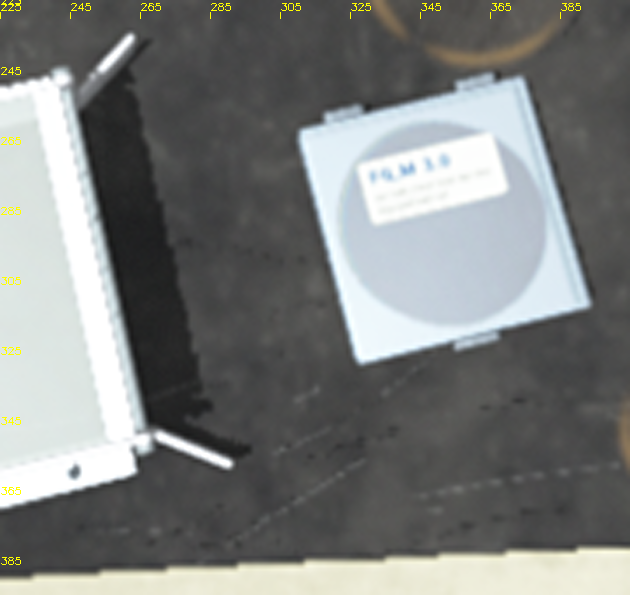

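```bash
python3 - <<'E'
from h import *
c=load("top0");q=lambda a:np.array(a)/3.5+225-.36
W=onplane(c,q([(133,37),(232,465)]),.034);print("wings",W,np.linalg.norm(W[0]-W[1]))
v=W[0]-W[1];yl=-v/np.linalg.norm(v)  # mouth y = z cross x
xin=np.array([-v[1],v[0],0])/np.linalg.norm(v)
mo=W.mean(0)+.038*xin;mo[2]=0;print("mouth",mo,"xin",xin,np.degrees(np.arctan2(xin[1],xin[0])))
H=onplane(c,q([(68,70),(148,450)]),.091);print("hood corners in mouth frame",[(p-mo)@np.c_[xin,np.cross([0,0,1],xin)] for p in H])
B=onplane(c,q([(300,130),(522,78),(590,303),(358,363)]),.027);print(B,np.linalg.norm(B-np.roll(B,-1,0),axis=1))
ym=np.cross([0,0,1],xin)
for p in list(B)+[B.mean(0)]: print(np.round([(p-mo)@xin,(p-mo)@ym],4))
e=(B[0]-B[1])+(B[3]-B[2]);print("boxang rel",np.degrees(np.arctan2(e@ym,e@xin)))
e=(B[0]-B[3])+(B[1]-B[2]);print("boxang2 rel",np.degrees(np.arctan2(e@xin,-e@ym)))
for n,u in(("loupe",(256,201)),("weight",(200,213)),("drop",(172,233))):
    print(n,onplane(c,[u],.04))
E
```

```text
wings [[ 0.58035527 -0.02601412  0.034     ]
 [ 0.36687114 -0.06458234  0.034     ]] 0.21694004169408906
mouth [ 0.46685746 -0.00790358  0.        ] xin [-0.17778284  0.98406974  0.        ] 100.2406429292485
hood corners in mouth frame [array([-0.00335046, -0.08972461]), array([-0.00149104,  0.08999861])]
[[ 0.52886022 -0.1091735   0.027     ]
 [ 0.54988735 -0.22493732  0.027     ]
 [ 0.43532205 -0.24775397  0.027     ]
 [ 0.4117512  -0.13009975  0.027     ]] [0.11765799 0.11681528 0.11999209 0.11896398]
[-0.1107 -0.043 ]
[-0.2283 -0.0431]
[-0.2304  0.0737]
[-0.1105  0.076 ]
[-0.17    0.0159]
boxang rel 0.5761980580315637
boxang2 rel 0.4516168037070769
loupe [[ 0.6429582  -0.01696935  0.04      ]]
weight [[0.62591998 0.08505372 0.04      ]]
drop [[0.59184955 0.1356692  0.04      ]]
```

```bash
python3 - <<'E'
from h import *
s=arm.get_state();print(np.round(s["orientation"],3),s["tcp_pos"],s["finger_gap"]);grab("wrist","w0")
print(np.round(load("w0")["tool_from_camera"],3))
E
```

```text
[[-0.914  0.406 -0.001]
 [ 0.406  0.914 -0.002]
 [ 0.    -0.002 -1.   ]] [0.22289651 0.5022863  0.204459  ] 1.0003821477909463
[[ 0.001 -0.96  -0.279  0.081]
 [ 1.     0.001  0.     0.001]
 [ 0.    -0.279  0.96  -0.18 ]
 [ 0.     0.     0.     1.   ]]
```

View pics/w0.png

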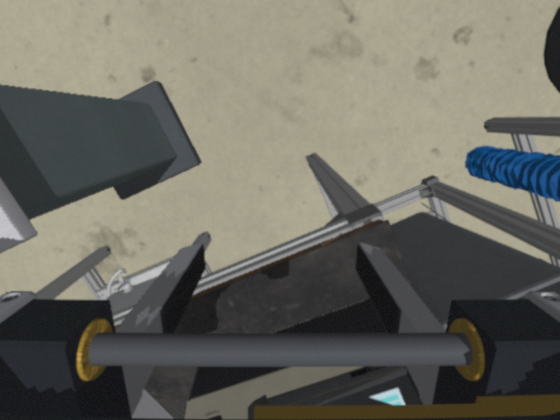

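The wrist camera sits on the tool's +x side. I'll travel around the machine's front at about 0.2 m height, turning the jaw axis to lie along the mouth axis for a two-finger sideways push that centres the box (about 16 mm off now).

>>> {"op": "move_arm", "data": {"moves": [[-0.5,[-2,-40,0],[0,0,-8.6]],[-0.5,[-2,-40,0],[0,0,-8.6]],[-0.5,[-2,-40,0],[0,0,-8.6]],[-0.5,[-2,-40,0],[0,0,-8.6]],[-0.5,[-2,-40,0],[0,0,-8.6]],[-0.5,[14,-40,0],[0,0,-8.6]],[-0.5,[14,-40,0],[0,0,-8.6]],[-0.5,[14,-40,0],[0,0,-8.6]],[-0.5,[14,-40,0],[0,0,-8.6]],[-0.5,[14,-40,0],[0,0,-8.6]],[-0.5,[5,-40,0],[0,0,-8.6]],[-0.5,[5,-40,0],[0,0,-8.6]],[-0.5,[5,-40,0],[0,0,-8.6]],[-0.5,[5,-40,0],[0,0,-8.6]],[-0.5,[18,-40,0],[0,0,-8.6]],[-0.5,[18,-40,0],[0,0,-8.6]],[-0.5,[18,-40,0],[0,0,-8.6]],[-0.5,[0,0,0],[0,0,0]]]}}

```text
time: 2.4
tcp_pos: [0.3572, -0.179, 0.2044]
orientation: [[0.986, 0.168, -0.002], [0.168, -0.986, 0.001], [-0.002, -0.002, -1.0]]
force: [1.0, -0.2, 0.1]
finger_gap: 0.749
```

>>> {"op": "move_arm", "data": {"moves": [[-0.5,[3.7,-20.7,-48],[0,0,-0.6]],[-0.5,[0,0,-48],[0,0,0]],[-0.5,[0,0,-48],[0,0,0]],[-0.5,[0,0,-38],[0,0,0]],[-0.5,[0,0,-10],[0,0,0]],[-0.5,[12,2.2,0],[0,0,0]],[-0.5,[12,2.2,0],[0,0,0]],[-0.5,[8,1.4,0],[0,0,0]],[-0.5,[8,1.4,0],[0,0,0]],[-0.5,[6,1.1,0],[0,0,0]],[-0.5,[4,0.7,0],[0,0,0]],[-0.5,[4,0.7,0],[0,0,0]],[-0.5,[0,0,0],[0,0,0]]]}}

```text
time: 4.03
tcp_pos: [0.4149, -0.1882, 0.0133]
orientation: [[0.987, 0.161, -0.0], [0.161, -0.987, 0.0], [-0.0, -0.0, -1.0]]
force: [-0.6, 0.2, -0.2]
finger_gap: 0.753
```

```bash
cat > box.py <<'E'
from h import *
mo=np.array([.46686,-.0079,0]);xin=np.array([-.17778,.98407,0]);ym=np.cross([0,0,1],xin)
E
python3 - <<'E'
from box import *
c,s=grab("top","top1");d=np.array(s["tcp_pos"])-mo;print(s["tcp_pos"],d@xin,d@ym,s["force"],s["time"])
im=cv2.resize(c["image"][225:395,225:405,::-1],None,fx=3.5,fy=3.5,interpolation=cv2.INTER_CUBIC);cv2.imwrite("pics/crop1.png",im)
E
```

```text
[ 0.41492487 -0.18821702  0.0133356 ] -0.16821154286468437 0.0831645615517592 [-0.61129803  0.1649451  -0.24977702] 4.025
```

View pics/crop1.png

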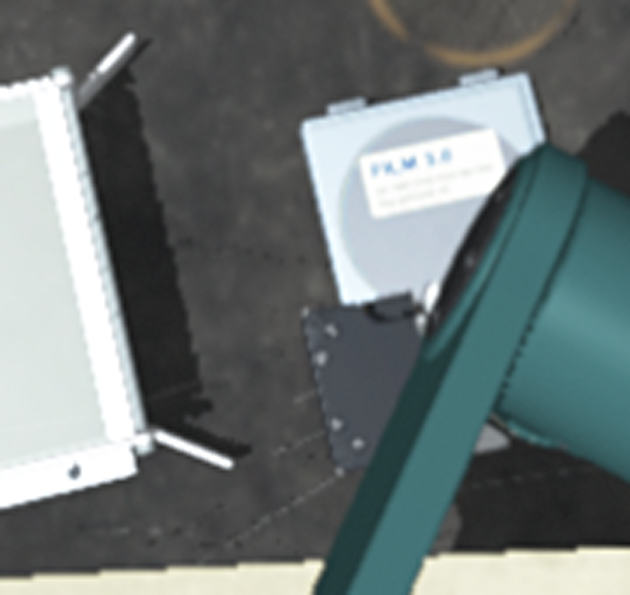

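Contact was made and the box has shifted about 4 mm; 12 mm remain, with a 1° trim in yaw.

>>> {"op": "move_arm", "data": {"moves": [[-0.5,[3,0.5,0],[0,0,0.9]],[-0.5,[3,0.5,0],[0,0,0]],[-0.5,[3,0.5,0],[0,0,0]],[-0.5,[3,0.6,0],[0,0,0]],[-0.5,[0,0,0],[0,0,0]],[-0.5,[-20,-3.6,0],[0,0,0]],[-0.5,[-30,-5.4,0],[0,0,0]],[-0.5,[-5,-45,45],[0,0,0]],[-0.5,[0,-45,45],[0,0,10]],[-0.5,[5,-45,0],[0,0,10]],[-0.5,[5,-40,0],[0,0,10]],[-0.5,[30,0,0],[0,0,10]],[-0.5,[30,0,0],[0,0,10]],[-0.5,[25,0,0],[0,0,10]],[-0.5,[25,0,0],[0,0,10]],[-0.5,[22,0,0],[0,0,10]],[-0.5,[0,0,0],[0,0,10]]]}}

```text
time: 6.2
tcp_pos: [0.5157, -0.3682, 0.1015]
orientation: [[-0.184, 0.983, 0.001], [0.983, 0.184, 0.0], [-0.0, 0.001, -1.0]]
force: [-0.1, 0.9, 1.0]
finger_gap: 0.749
```

```bash
python3 - <<'E'
from box import *
c,s=grab("top","top2");d=np.array(s["tcp_pos"])-mo;print(s["tcp_pos"],d@xin,d@ym,s["force"],s["time"],np.round(s["orientation"],3))
im=cv2.resize(c["image"][225:395,225:405,::-1],None,fx=3.5,fy=3.5,interpolation=cv2.INTER_CUBIC);cv2.imwrite("pics/crop2.png",im)
E
```

```text
[ 0.51567783 -0.36819252  0.10149133] -0.3632318931523496 0.01601264238602556 [-0.12948604  0.90836043  0.97804177] 6.2 [[-0.184  0.983  0.001]
 [ 0.983  0.184  0.   ]
 [-0.     0.001 -1.   ]]
```

View pics/crop2.png

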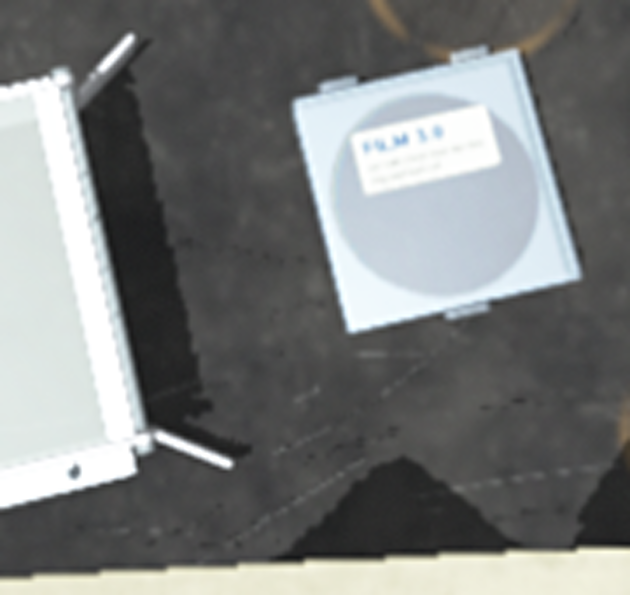

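The box is now centred visibly better: corners at crop (293,100), (517,50), (581,277) and (348,333).

```bash
python3 - <<'E'
from box import *
c=load("top2");q=lambda a:np.array(a)/3.5+225-.36
B=onplane(c,q([(293,100),(517,50),(581,277),(348,333)]),.027)
for p in list(B)+[B.mean(0)]: print(np.round([(p-mo)@xin,(p-mo)@ym],4))
E
```

```text
[-0.1109 -0.0588]
[-0.2298 -0.0578]
[-0.2297  0.0604]
[-0.1093  0.0608]
[-0.1699  0.0012]
```

>>> {"op": "move_arm", "data": {"moves": [[-0.5,[8,1.4,0],[9.85,1.78,0]],[-0.5,[7.7,1.4,0],[9.85,1.78,0]],[-0.5,[0,0,0],[9.85,1.78,0]],[-0.5,[0,0,0],[9.85,1.78,0]],[-0.5,[-9,49,-40],[0,0,0.3]],[-0.5,[-7,39,-38],[0,0,0]],[-0.5,[0,0,-10],[0,0,0]],[-0.5,[0,0,0],[0,0,0]]]}}

```text
time: 7.25
tcp_pos: [0.514, -0.279, 0.0145]
orientation: [[-0.137, 0.984, -0.118], [0.753, 0.181, 0.632], [0.643, -0.002, -0.766]]
force: [0.4, 0.6, 0.5]
finger_gap: 0.749
```

```bash
python3 - <<'E'
from box import *
c,s=grab("scene","sc1");d=np.array(s["tcp_pos"])-mo;print(s["tcp_pos"],d@xin,d@ym,s["force"],s["time"],np.round(s["orientation"],3),s["joint_positions"])
c,s=grab("wrist","w1")
E
```

```text
[ 0.51400771 -0.27901376  0.01450547] -0.2751768338467378 0.0018019562983676593 [0.42422517 0.56677735 0.48432779] 7.25 [[-0.137  0.984 -0.118]
 [ 0.753  0.181  0.632]
 [ 0.643 -0.002 -0.766]] [-0.80963945  0.68553228  1.12648579  0.38267669  1.91815795 -0.96932537]
```

View pics/sc1.png

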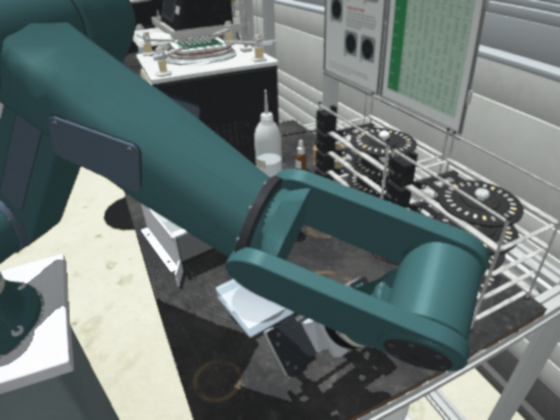

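The arm is behind the box, fingers tilted 40° and clear. I'll push the first stretch and check.

>>> {"op": "move_arm", "data": {"moves": [[-0.5,[-1.8,10,-1],[0,0,0]],[-0.5,[-1.8,10,0],[0,0,0]],[-0.5,[-0.9,5,0],[0,0,0]],[-0.5,[-0.9,5,0],[0,0,0]],[-0.5,[-0.9,5,0],[0,0,0]],[-0.5,[-1.4,7.9,0],[0,0,0]],[-0.5,[-1.4,7.9,0],[0,0,0]],[-0.5,[-1.4,7.9,0],[0,0,0]],[-0.5,[-1.4,7.9,0],[0,0,0]],[-0.5,[-1.4,7.9,0],[0,0,0]],[-0.5,[-1.4,7.9,0],[0,0,0]],[-0.5,[-1.4,7.9,0],[0,0,0]],[-0.5,[-1.4,7.9,0],[0,0,0]],[-0.5,[-1.4,7.9,0],[0,0,0]],[-0.5,[-1.4,7.9,0],[0,0,0]],[-0.5,[-1.4,7.9,0],[0,0,0]]]}}

```text
time: 9.35
tcp_pos: [0.4921, -0.1563, 0.0136]
orientation: [[-0.139, 0.983, -0.118], [0.753, 0.182, 0.632], [0.643, -0.001, -0.766]]
force: [0.1, -0.6, -0.9]
finger_gap: 0.749
```

```bash
python3 - <<'E'
from box import *
c,s=grab("wrist","w2");d=np.array(s["tcp_pos"])-mo;print(s["tcp_pos"],d@xin,d@ym,s["force"],s["time"])
c2,s=grab("top","top3")
cv2.imwrite("pics/pair.png",np.vstack([cv2.resize(c["image"][:,:,::-1],(400,300)),cv2.resize(c2["image"][215:400,125:405,::-1],(400,264))]))
E
```

```text
[ 0.49208282 -0.15632566  0.01364544] -0.15054535390281268 0.0015660889510163577 [ 0.0822439  -0.64396294 -0.93844539] 9.35
```

View pics/pair.png

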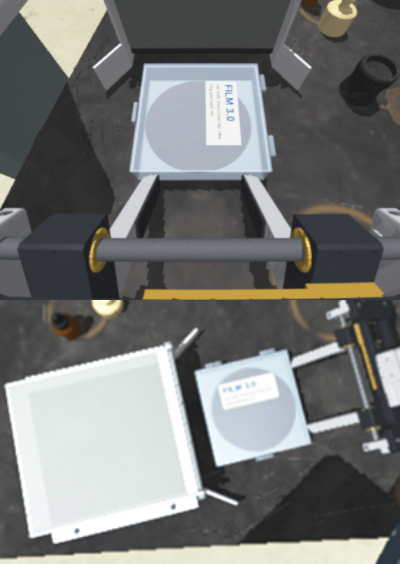

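Both fingers bear squarely on the box, which is straight and centred on the mouth (wrist view). Continuing in.

>>> {"op": "move_arm", "data": {"moves": [[-0.5,[-1.4,7.9,0],[0,0,0]],[-0.5,[-1.4,7.9,0],[0,0,0]],[-0.5,[-1.4,7.9,0],[0,0,0]],[-0.5,[-1.4,7.9,0],[0,0,0]],[-0.5,[-1.4,7.9,0],[0,0,0]],[-0.5,[-1.4,7.9,0],[0,0,0]],[-0.5,[-1.4,7.9,0],[0,0,0]],[-0.5,[-1.4,7.9,0],[0,0,0]],[-0.5,[-1.4,7.9,0],[0,0,0]],[-0.5,[-1.4,7.9,0],[0,0,0]],[-0.5,[-1.4,7.9,0],[0,0,0]],[-0.5,[-1.4,7.9,0],[0,0,0]],[-0.5,[-1.4,7.9,0],[0,0,0]],[-0.5,[-1.4,7.9,0],[0,0,0]]]}}

```text
time: 11.2
tcp_pos: [0.4725, -0.0457, 0.0136]
orientation: [[-0.139, 0.983, -0.118], [0.753, 0.182, 0.632], [0.643, -0.001, -0.766]]
force: [0.6, -0.9, -2.0]
finger_gap: 0.751
```

```bash
python3 - <<'E'
from box import *
c,s=grab("wrist","w3");d=np.array(s["tcp_pos"])-mo;print(s["tcp_pos"],d@xin,d@ym,s["force"],s["time"])
c2,s=grab("top","top4")
cv2.imwrite("pics/pair2.png",np.vstack([cv2.resize(c["image"][:,:,::-1],(400,300)),cv2.resize(c2["image"][215:400,125:405,::-1],(400,264))]))
E
```

```text
[ 0.47248611 -0.04570192  0.0136395 ] -0.03819994166010663 0.0011839400853652442 [ 0.57925792 -0.88725646 -1.97258619] 11.2
```

View pics/pair2.png

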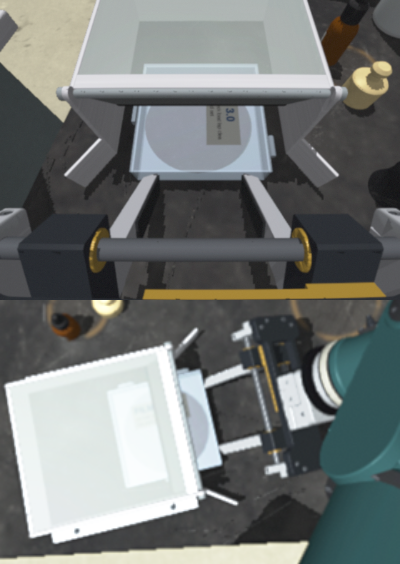

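>>> {"op": "move_arm", "data": {"moves": [[-0.5,[-1.4,7.9,0],[0,0,0]],[-0.5,[-1.4,7.9,0],[0,0,0]],[-0.5,[-1.4,7.9,0],[0,0,0]],[-0.5,[-1.4,7.9,0],[0,0,0]],[-0.5,[-1.4,7.9,0],[0,0,0]],[-0.5,[-1.4,7.9,0],[0,0,0]],[-0.5,[-1.4,7.9,0],[0,0,0]]]}}

```text
time: 12.18
tcp_pos: [0.4627, 0.0096, 0.0136]
orientation: [[-0.139, 0.983, -0.118], [0.753, 0.182, 0.632], [0.643, -0.001, -0.766]]
force: [-0.1, -1.7, -0.1]
finger_gap: 0.751
```

```bash
python3 - <<'E'
from box import *
for t in("w2","w3"):
    c=load(t);s=c["s"];p=onplane(c,[(200,252)],.015,s)[0];p2=onplane(c,[(280,240)],.027,s)[0];T=np.array(s["tcp_pos"]);print((p-T)@xin,(p2-T)@xin)
c,s=grab("wrist","w4");d=np.array(s["tcp_pos"])-mo;print(s["tcp_pos"],d@xin,d@ym,s["force"],s["time"])
# predicted hand-body front plane vs rod
E
```

```text
0.003166507715291868 0.0072507887512369825
0.003166110617263568 0.007248823769133019
[0.46265638 0.00964116 0.01362814] 0.018009049716628957 0.0010181933227276494 [-0.14103035 -1.66488053 -0.10647934] 12.175
```

View pics/w4.png

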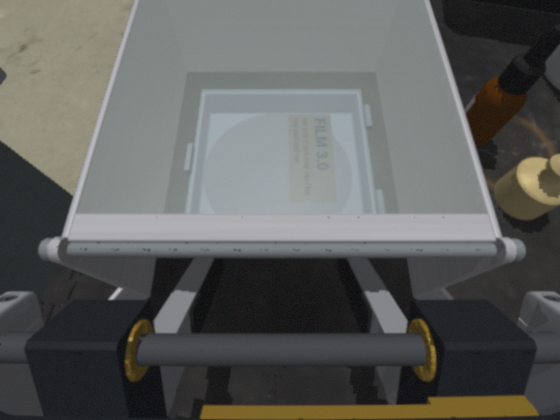

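The box is inside up to its near edge (about 24 mm in) and straight. The flap lies on it and the hand is clear of the rod. About 26 mm remain, taken in small steps.

>>> {"op": "move_arm", "data": {"moves": [[-0.5,[-0.9,4.9,0],[0,0,0]],[-0.5,[-0.9,4.9,0],[0,0,0]],[-0.5,[-0.7,3.9,0],[0,0,0]],[-0.5,[-0.7,3.9,0],[0,0,0]],[-0.5,[0,0,0],[0,0,0]]]}}

```text
time: 12.85
tcp_pos: [0.4594, 0.0271, 0.0136]
orientation: [[-0.139, 0.983, -0.118], [0.753, 0.182, 0.633], [0.644, -0.001, -0.765]]
force: [-0.0, -0.4, -0.8]
finger_gap: 0.752
```

>>> {"op": "move_arm", "data": {"moves": [[-0.5,[-0.7,3.9,0],[0,0,0]],[-0.5,[-0.7,3.9,0],[0,0,0]],[-0.5,[0,0,0],[0,0,0]]]}}

```text
time: 13.22
tcp_pos: [0.458, 0.0349, 0.0136]
orientation: [[-0.139, 0.983, -0.118], [0.753, 0.182, 0.633], [0.644, -0.001, -0.765]]
force: [0.5, -0.8, -0.3]
finger_gap: 0.751
```

```bash
python3 - <<'E'
from box import *
c,s=grab("wrist","w5");d=np.array(s["tcp_pos"])-mo;print(s["tcp_pos"],d@xin,d@ym,s["force"],s["time"])
E
```

```text
[0.45800603 0.03492287 0.01363652] 0.04371476140618235 0.0010998790313180176 [ 0.52589019 -0.77780935 -0.30906876] 13.225
```

View pics/w5.png

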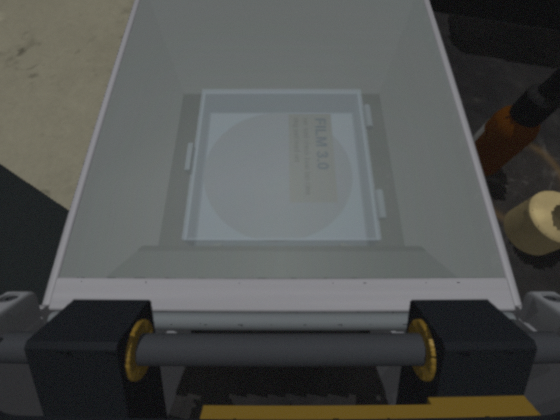

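The box's near edge is about 50 mm in and the flap has dropped off it onto the fingers. Drawing the fingers straight back out.

>>> {"op": "move_arm", "data": {"moves": [[-0.5,[0.9,-4.9,0],[0,0,0]],[-0.5,[0.9,-4.9,0],[0,0,0]],[-0.5,[1.4,-7.9,0],[0,0,0]],[-0.5,[1.4,-7.9,0],[0,0,0]],[-0.5,[1.4,-7.9,0],[0,0,0]],[-0.5,[1.4,-7.9,0],[0,0,0]],[-0.5,[1.4,-7.9,0],[0,0,0]],[-0.5,[1.4,-7.9,0],[0,0,0]],[-0.5,[1.4,-7.9,0],[0,0,0]],[-0.5,[1.4,-7.9,0],[0,0,0]],[-0.5,[2.7,-14.8,0],[0,0,0]],[-0.5,[3.6,-20,0],[0,0,0]],[-0.5,[5.3,-30,10],[0,0,0]],[-0.5,[5.3,-30,30],[0,0,0]],[-0.5,[5.3,-30,40],[0,0,0]],[-0.5,[0,0,0],[0,0,0]],[-0.5,[0,0,0],[0,0,0]],[-0.5,[0,0,0],[0,0,0]]]}}

```text
time: 15.52
tcp_pos: [0.4925, -0.1622, 0.0922]
orientation: [[-0.137, 0.983, -0.12], [0.751, 0.182, 0.634], [0.645, -0.003, -0.764]]
force: [-0.5, 0.6, -0.2]
finger_gap: 0.749
```

```bash
python3 - <<'E'
from box import *
c,s=grab("wrist","w6");d=np.array(s["tcp_pos"])-mo;print(s["tcp_pos"],d@xin,d@ym,s["force"],s["time"])
c2,s=grab("top","top5")
cv2.imwrite("pics/pair3.png",np.vstack([cv2.resize(c["image"][:,:,::-1],(400,300)),cv2.resize(c2["image"][215:400,125:405,::-1],(400,264))]))
E
```

```text
[ 0.49245626 -0.16224404  0.09215891] -0.1564358411547969 0.002250766690807015 [-0.46616472  0.61031815 -0.21300448] 15.525
```

View pics/pair3.png

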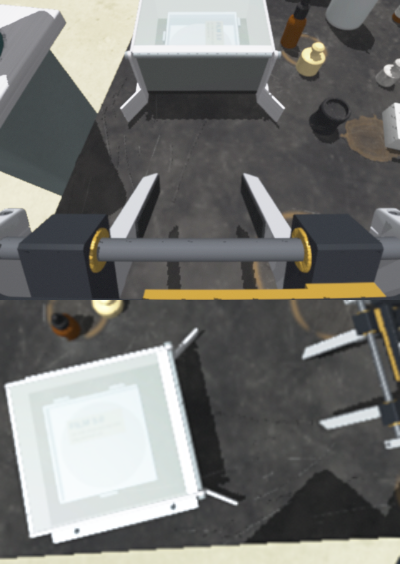

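The flap hangs shut, the box is wholly inside behind it, and the bystanders look unmoved. Handing in.

```bash
python3 -c "
from workcell import arm
print(arm.sign_off())"
```

```text
the job is handed in; nothing more can be done
None
```

The larger film box is inside the dust hood and the flap has swung shut behind it. I handed the job in at about 15.6 s of the 56 s allowed.

- **What I did:** I first nudged the box sideways with both fingers, because it lay about 16 mm off the mouth's centre line. Then I pushed it in with the fingers half open and tilted 40°, until its near side was about 50 mm past the mouth. Last, I drew the fingers straight back out.
- **Last checks:** The final wrist and top pictures show the flap hanging shut and the whole box behind it. The fingers are about 0.15 m clear of the mouth. The loupe, weight and dropper looked unmoved. Every wrist force reading was about 2 N or less.
- **What I did not check:** The 50 mm depth comes from the finger position and the earlier views, good to roughly 3 mm. I did not measure it again after drawing the fingers out. I judged the bystanders by eye only. No check failed or disagreed.

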